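# Set up the sloping topping rack of a noodle stall

## Robot

A 6-joint arm with a two-finger parallel gripper is mounted at the origin on the work surface. World frame = base frame: x ahead of the robot, y to its left, z up, the work surface at z = 0. Lengths are in m, angles in degrees, forces in N, time in s.
With the tool pointing down it reaches from about 0.325 to 0.75 m from the base axis. Payload 7.6 kg.
Tool frame: the origin (TCP) lies on the centre line of the jaws, within the pads' length; the fingertips stand 11 mm ahead of it and the grasp point (between the pads) lies 8 mm behind it (arm.tip_reach is the distance from the TCP to the fingertips, in m); z points along the fingers, y is the direction in which the jaws open and shut (so a half turn about z gives the same grasp; the last joint's range is limited). The gripper opens to 85 mm and grips with 20 to 120 N. Pads are 22 mm wide; open, the fingers measure 114 mm over their backs; the gripper's body (76 mm by 85 mm) begins 54 mm behind the grasp point. The pads swing forward as they close: fully open they stand 13 mm farther back than shut.
Start: joints at [-78.856, 2.991, 80.254, -0, 96.75, -4.028], TCP at [0.137, -0.507, 0.242] pointing down, gripper open.
Joint ranges: [-166.34, 166.34], [-52.06, 124.39], [6.96, 135.62], [-60.46, 240.46], [14.63, 156.25], [-167.68, 167.68]. Speed limits (degrees/s): [147.25, 147.25, 172.46, 180, 180, 180].

## Interface

Orientations are given as a 3x3 rotation matrix whose columns are the frame's x, y, z axes.
In Python, from bench import arm gives the robot as it stands. The module is installed in compiled form; this text tells all that it offers.
- The arm moves only by the shell command python3 -m handwheel 'ROWS' [FORCE]. ROWS is JSON, one flat list of numbers, 7 for each row, row after row: the shift along the tool's x, y, z in cm, then the turn, a rotation vector about the tool's x, y, z in rad, then the opening in per cent of the stroke, from 0 (shut) to 100 (fully open). A call has 1 to 8 rows; each row shifts and turns the commanded pose from where the row before left it, along the tool's axes as they then stand; what a row does not reach is not made up. A row lasts 1/8 s, in which the tool goes at most 62.5 mm and 10.7 degrees, less where a joint would pass 70% of its speed; a pose out of reach is approached as far as the arm can. A call with a gripper value outside its range is refused whole. The fingers move at their own pace and stop on an object; FORCE is the grip in N (left out, the last holds). Time passes only in rows, so rows that do not move let the fingers close. It gives the time, the measured TCP pose, the force and the opening at its end, in the units of the state.
- arm.read_state(): the state, without advancing time (a new reading comes with each control period).
- arm.get_image(name): name is "scene" or "top" or "wrist"; returns (picture, depth): 420x560x3 uint8, blue, green, red; 420x560 float32, m along the optical axis (not along the pixel's ray), 0 where there is no reading.
- arm.camera_model(name): a dict with "fovy" (degrees; the focal length in pixels is half the picture's height over the tangent of half this angle, whatever the lens; pixels are square), "cx", "cy" (the principal point, pixels), "position" and "orientation" of the camera in the world. Camera axes: x right, y up, looking along -z (the intrinsics and any distortion apply to the point x, -y, -z); pixel columns grow to the right and rows downward; lengths in m; the calibration is good to about 2 mm. A picture is of the moment at which its call begins: read the wrist's pose just before it. camera_model takes no time and is no camera call; for the wrist camera it gives the pose at the moment of the call.
- arm.sign_off(): hands the job in, once; it reports no verdict.
Trained networks look in the newest picture that a camera, given by its name, has taken for a name from the list of things; names that differ only in an ending like _2 or _b are one class to them, and where a whole thing is asked for, a point or a joint stands for the part that bears it (a point fixed in the world has none). Each returns a list of dicts, best first, with "confidence" (0 to 1); they miss things now and then, are a little off and sometimes report something else, mostly with a low value. They report only what shows in the picture. A call takes as long as a camera call. They do not tell look-alikes from the thing itself.
- arm.masks_of(camera, query): "pixels" (420x560 bool, what is visible of it) and "xy" ([column, row] in pixels, amid what is visible of it).
The state is a dict: "time_s": time; "qpos": joint angles; "joint_velocities": joint speeds; "joint_efforts": joint torques, N m; "position": TCP position; "orientation": TCP orientation; "wrist_force": force on the tool from outside, world axes, zero at the start; "moment": the same for the moment, N m; "gripper_width": finger opening in m.
Only numpy, scipy, OpenCV 4.12 (cv2) and the standard library are available. Lean on these libraries where they do the work, as an engineer would, in place of code of your own. Each camera call takes 0.05 s, during which the arm holds its last target. There are 200 camera calls.

## Task

Set up the topping station: first, while the heavy sloping steel rack is still empty, work it along the counter with pushes at its front corners until its whole back is up against the steel upstand. Then set every topping box that is on the counter flat on the rack's sloping shelf, behind the front lip, side by side and running front to back, and lay the ladle across the two forks of the rest on top of the rack. Do not lift or tip the rack, and do not knock over or push away the bottles, bowls and other things standing around.

Things in the scene. Friction and masses are not known exactly. Their poses are not given: they have to be found in the camera images.
- rack: heavy sloping topping rack of folded stainless steel, loose and flat on the counter: 130 mm deep (x), 350 wide (y), 2.0 kg; about 12 N slides it (varies), less turns it at a corner. Origin: centre of its underside; x to its back, y left, z up. Front, to push: flat upright panel at x = -65 mm, z 0 to 50, full width. Back: flat panel at x = +65 mm, z 0 to 118. Not to be lifted.
- shelf (a point): centre of the sloping shelf's top surface, at (-2, 0, 70) mm in the rack's frame; x up the slope (18 degrees) to the back, y left, z square to the shelf. Flat and open above between the front lip (inner face x = -59 mm, 14 high), the back (x = +60) and the side cheeks (y = +-170, 20 high): room for four boxes side by side at y = -126, -42, 42, 126 mm.
- back_left (a point): left end (rack y = +175 mm) of the rack's back face, 20 mm up
- back_right (a point): right end (rack y = -175 mm) of the rack's back face, 20 mm up
- ladle_rest (a point): midway between the two forks of the ladle rest, where the axis of the resting ladle handle passes: (62, 0, 187) mm in the rack's frame. The forks: upright V notches, 10 mm wide, at rack y = +-45 mm above the back panel; they open upward, about 40 mm wide along the rack's x at their tips (z = 200 mm), valley at z = 178. Between the forks it is open down to z = 118.
- upstand: fixed stainless steel upstand along the customers' side of the counter: 600 mm long (its y), 45 mm high, with a flat upright face towards the robot. Origin: foot of the middle of that face; x points away from the robot, square to the face; the rack's back belongs against x = 0. Its place and yaw vary.
- box1: lidded steel topping box, closed, about 0.35 kg: body 100 mm long (x), 70 wide (y), 54 high; fixed lid 104 x 74, top at z = 62 mm; on the lid's middle an upright black fin handle 56 mm long (along x), 14 thick (along y), z = 62 to 94 mm. Origin: centre of the underside, z up. Three or four such boxes are on the counter, the others absent.
- box2: another topping box, the same as box1 (may be absent)
- box3: another topping box, the same as box1 (may be absent)
- box4: another topping box, the same as box1 (may be absent)
- ladle: steel sauce ladle, 0.12 kg, 211 mm over all, lying level on its bowl and its bent-down end. Straight round handle 10 mm thick along x, from x = -78 (bent down there to the counter) to +74 mm, axis at z = 30; the bowl, 56 mm wide, 30 deep, is centred at x = +100, below handle height. It balances near x = +7 mm. Origin: under the handle's middle, at counter height.
- ladle_grip (a point): middle of the ladle's handle, on its axis, 30 mm above the ladle's origin
- soy: amber glass sauce bottle, 190 mm tall, 58 mm across, a bystander to be left alone. Origin: centre of its underside.
- vinegar: green glass bottle, 190 mm tall, 58 mm across, a bystander to be left alone. Origin: centre of its underside.
- mustard_pot: white mug, 70 mm tall, 76 mm across, a bystander to be left alone. Origin: centre of its underside.
- steel_cup: steel cup, 90 mm tall, 90 mm across, a bystander to be left alone. Origin: centre of its underside.
- dish: small blue bowl, 28 mm tall, 90 mm across, a bystander to be left alone. Origin: centre of its underside.
- chopsticks: red chopstick holder 100 mm tall, 76 mm across, chopsticks reaching to about 210 mm, a bystander to be left alone. Origin: centre of its underside.
- pickle_jar: glass jar, 100 mm tall, 68 mm across, a bystander to be left alone. Origin: centre of its underside.
- bowl_stack: stack of blue and white bowls, 170 mm across, 115 mm tall, a bystander to be left alone. Origin: centre of its underside.
Not all that is in view belongs to the job. What is shaped like the box1 but purple is not meant.

How it is judged:
By the outcome, as a careful person would: the job done as asked, in the order asked, and still so for the second after the job is handed in, with the robot touching nothing.
Of box1, box2, box3, box4 only 3 to 4 are there at a start; the rules pass over those that are not, and their reading is None.
At some moment in a run one of box1, box2, box3, box4 may be knocked a few centimetres aside while the robot is not near it.
It also fails if it takes over 210 s, if anything falls off the work surface, if the arm or the gripper's body presses on something with over 40 N, if the wrist force passes 120 N, or if a joint passes its speed limit or range.

## Working session

There is one attempt and no reset: what is moved stays moved. The work goes in short steps, Python scripts to look and compute and a shell command to move; the robot and the scene stay as the last step left them, time stands still between calls to the robot, and variables do not carry over. Pictures are saved under pics/ and viewed, about 12 in all and at most 16, crops included, and the job is handed in when it is done.

```bash
mkdir -p pics
cat > h.py <<'E'
import numpy as np, cv2
from bench import arm
np.set_printoptions(precision=4,suppress=True)
def grab(n):
    m=arm.camera_model(n); im,d=arm.get_image(n); return m,im,d
def cloud(m,d):
    h,w=d.shape; f=h/2/np.tan(np.radians(m["fovy"]/2))
    u,v=np.meshgrid(np.arange(w),np.arange(h))
    K=np.array([[f,0,m["cx"]],[0,f,m["cy"]],[0,0,1]])
    dist=m.get("distortion",None)
    if dist is not None:
        p=cv2.undistortPoints(np.stack([u,v],-1).reshape(-1,1,2).astype(float),K,np.array(dist,float)).reshape(h,w,2)
    else: p=np.stack([(u-m["cx"])/f,(v-m["cy"])/f],-1)
    P=np.stack([p[...,0]*d,-p[...,1]*d,-d],-1)
    return P@np.array(m["orientation"]).T+np.array(m["position"])
E
python3 - <<'E'
from h import *
for n in("scene","top"):
    m,im,d=grab(n); print(n,m); cv2.imwrite(f"pics/{n}0.png",im)
    P=cloud(m,d)
    for q in("rack","upstand","box1","ladle","soy","vinegar","mustard_pot","steel_cup","dish","chopsticks","pickle_jar","bowl_stack"):
        for r in arm.masks_of(n,q):
            M=r["pixels"]&(d>0)
            if M.sum()<5: continue
            p=P[M]; print(q,round(r["confidence"],2),r["xy"],M.sum(),np.median(p,0),"lo",np.percentile(p,3,0),"hi",np.percentile(p,97,0))
print(arm.read_state())
E
```

```text
scene {'fovy': 42.92230107502397, 'cx': 288.1571367111896, 'cy': 213.9423544454764, 'position': array([1.4137, 1.1399, 1.3412]), 'orientation': array([[-0.7566, -0.4315,  0.4913],
       [ 0.6537, -0.482 ,  0.5834],
       [-0.0149,  0.7626,  0.6467]])}
rack 0.6 [222.0, 165.2] 73 [ 0.4271 -0.4865  0.0221] lo [ 0.4084 -0.5117  0.0054] hi [ 0.4512 -0.4427  0.0376]
rack 0.59 [274.5, 225.9] 3386 [0.5351 0.0201 0.0678] lo [ 0.4253 -0.1847  0.0087] hi [0.5928 0.1608 0.1627]
upstand 0.94 [235.1, 252.2] 1557 [0.691  0.0017 0.0497] lo [ 0.6675 -0.3244  0.0376] hi [0.7138 0.2439 0.0562]
box1 0.72 [346.1, 260.1] 739 [0.4539 0.2931 0.0625] lo [0.3848 0.2286 0.0047] hi [0.4905 0.3294 0.0962]
box1 0.63 [425.4, 264.7] 856 [0.2698 0.4872 0.061 ] lo [0.2148 0.4336 0.0106] hi [0.3085 0.5246 0.0952]
box1 0.59 [211.5, 178.6] 457 [ 0.5393 -0.3805  0.0639] lo [ 0.4901 -0.4507  0.0015] hi [ 0.5624 -0.3616  0.105 ]
box1 0.56 [316.8, 276.0] 768 [0.5794 0.2928 0.0627] lo [0.5122 0.2511 0.0138] hi [0.6123 0.3224 0.0952]
ladle 0.66 [223.4, 170.0] 107 [ 0.4218 -0.4587  0.0281] lo [ 0.3975 -0.5108  0.0059] hi [ 0
[... 3923 characters left out ...]
413 0.6913 0.1163]
bowl_stack 0.3 [201.3, 264.4] 471 [0.2826 0.3124 0.0087] lo [ 0.2522  0.2707 -0.0022] hi [0.3182 0.3419 0.0731]
{'time_s': 1.3, 'qpos': array([-78.8573,   2.9905,  80.2527,   0.0008,  96.7497,  -4.0274]), 'joint_velocities': array([ 0.0289, -0.0629,  0.044 , -0.0487,  0.0825,  0.0669]), 'joint_efforts': array([ -0.0001, -38.1539, -36.0308,  -0.    ,   0.0004,  -0.    ]), 'position': array([ 0.1374, -0.5067,  0.2423]), 'orientation': array([[ 0.9652,  0.2617,  0.    ],
       [ 0.2617, -0.9652, -0.0001],
       [ 0.    ,  0.0001, -1.    ]]), 'wrist_force': array([-0.3901, -0.0358,  0.9516]), 'moment': array([ 0.0029,  0.0001, -0.0172]), 'gripper_width': 0.08558819321608041}
```

View pics/top0.png

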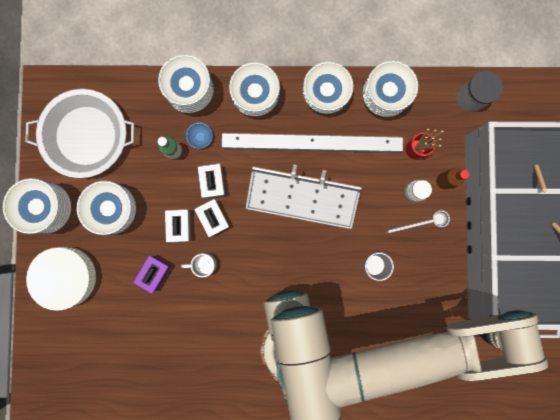

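View pics/scene0.png

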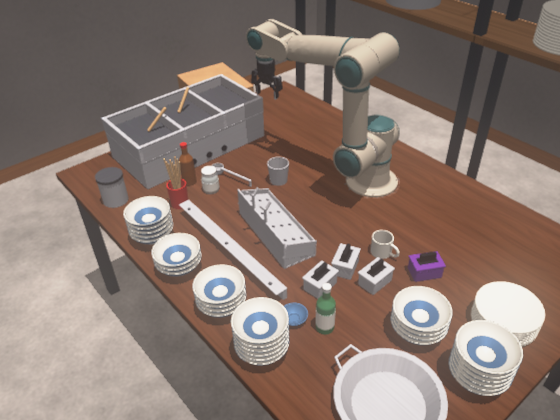

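```bash
cat >> h.py <<'E'
def rect(p):
    (c,s,a)=cv2.minAreaRect((p[:,:2]*1000).astype(np.float32))
    if s[0]<s[1]: s=s[::-1]; a+=90
    a=(a+90)%180-90
    return np.array(c)/1000,np.array(s),a   # a: direction of the long side
def clean(p,k=3):  # drop isolated points
    from scipy.spatial import cKDTree
    t=cKDTree(p); return p[[len(x)>k for x in t.query_ball_point(p,0.008)]]
def survey(n="top"):
    m,im,d=grab(n); P=cloud(m,d)
    def sel(x0,x1,y0,y1,z0,z1):
        q=P[(d>0)&(P[...,0]>x0)&(P[...,0]<x1)&(P[...,1]>y0)&(P[...,1]<y1)&(P[...,2]>z0)&(P[...,2]<z1)]
        return q
    return m,im,d,P,sel
E
python3 - <<'E'
from h import *
m,im,d,P,sel=survey()
ms=arm.masks_of("top","rack"); M=ms[0]["pixels"]&(d>0)
k=M&(P[...,2]>.035)&(P[...,2]<.13); print("rack",rect(clean(P[k])))
k=M&(P[...,2]>.108)&(P[...,2]<.125);print("back",k.sum(),rect(clean(P[k])))
k=M&(P[...,2]>.14);print("forks",P[k])
q=sel(.64,.75,-.34,.245,.035,.062)
print("up",rect(clean(q)))
# front edge: for y bins, min x
ys=np.arange(-.32,.24,.02); e=[np.percentile(q[(q[:,1]>y)&(q[:,1]<y+.02)][:,0],4) for y in ys]
c=np.polyfit(ys+.01,e,1); print("front edge x=",c,np.degrees(np.arctan(c[0])))
for r in arm.masks_of("top","box1"):
    M=r["pixels"]&(d>0)
    if M.sum()>2000: continue
    k=M&(P[...,2]>.055)&(P[...,2]<.07); f=M&(P[...,2]>.078)
    print("box",r["xy"],rect(clean(P[k])),"fin",rect(P[f]),np.median(P[f],0), im[M].mean(0))
for z in arm.masks_of("top","ladle")[:1]:
    q=P[z["pixels"]&(d>0)]; print("ladle",z["xy"],rect(q))
    q=sel(.36,.5,-.56,-.28,.02,.06); print(rect(clean(q)),np.c_[q][::15])
E
```

```text
rack (array([ 0.5037, -0.0158]), array([350.5348, 132.6484]), 79.500244140625)
back 230 (array([ 0.5654, -0.0258]), array([346.4188,   7.2219]), 79.40084838867188)
forks [[ 0.5928  0.0164  0.1957]
 [ 0.5916  0.0137  0.2045]
 [ 0.5913  0.0108  0.2067]
 [ 0.5903  0.0163  0.1911]
 [ 0.5898  0.0134  0.1949]
 [ 0.5899  0.0103  0.1945]
 [ 0.5877  0.0192  0.188 ]
 [ 0.5873  0.0162  0.1906]
 [ 0.5866  0.0134  0.1959]
 [ 0.5868  0.0103  0.1948]
 [ 0.5843  0.0193  0.1903]
 [ 0.5844  0.0162  0.1898]
 [ 0.5845  0.0131  0.1891]
 [ 0.5841  0.0102  0.1921]
 [ 0.5822  0.019   0.1833]
 [ 0.5817  0.0161  0.1869]
 [ 0.5818  0.013   0.1865]
 [ 0.5792  0.019   0.1827]
 [ 0.5794  0.0159  0.1808]
 [ 0.5795  0.0128  0.1806]
 [ 0.5769  0.0188  0.1763]
 [ 0.5765  0.0158  0.1796]
 [ 0.5766  0.0128  0.1794]
 [ 0.5742 -0.0738  0.2014]
 [ 0.5749 -0.0773  0.1959]
 [ 0.5734  0.0219  0.1795]
 [ 0.5737  0.0188  0.1776]
 [ 0.5742  0.0156  0.1734]
 [ 0.5731  0.0129  0.1828]
 [ 0.5722 -0.0715  0.1936]
 [ 0.5716 -0.0741  0.198 ]
 [ 0.5722 -0.0775  0.1938]
 [ 0.5711  0.0217  0.1735]
 [ 0.57    0.0189  0.1825]
 [ 0.5702  0
[... 2476 characters left out ...]
y([0.2542, 0.4756]), array([56.1063, 14.8113]), -30.64188003540039) [0.2546 0.4751 0.0926] [154.6584  82.9545 132.9545]
ladle [433.4, 220.0] (array([ 0.4336, -0.4096]), array([220.8328,  54.9966]), -84.24572706222534)
(array([ 0.4329, -0.4028]), array([208.2894,  51.3936]), -83.12317180633545) [[ 0.4997 -0.3914  0.0371]
 [ 0.4644 -0.489   0.0212]
 [ 0.4541 -0.4994  0.0297]
 [ 0.4405 -0.4557  0.0305]
 [ 0.4336 -0.4343  0.0349]
 [ 0.4302 -0.4243  0.0351]
 [ 0.4267 -0.407   0.0377]
 [ 0.4235 -0.3895  0.0285]
 [ 0.4202 -0.3737  0.0255]
 [ 0.4206 -0.4938  0.0349]
 [ 0.4174 -0.476   0.0283]
 [ 0.4132 -0.373   0.0404]
 [ 0.41   -0.3684  0.0326]
 [ 0.403  -0.3083  0.0339]
 [ 0.3998 -0.3146  0.0352]]
```

```bash
python3 -m handwheel '[0,0,0,0,0,0.141,100, 0,0,0,0,0,0.141,100, 4.4,-4.2,0,0,0,0,100, 4.4,-4.2,0,0,0,0,100, 4.4,-4.2,0,0,0,0,100, 4.4,-4.2,0,0,0,0,100, 4.4,-4.2,0,0,0,0,100, 4.4,-4.2,0,0,0,0,100]' 20
python3 -m handwheel '[-0.2,-5,0,0,0,0,100, -0.2,-5,0,0,0,0,100, -0.2,-5,0,0,0,0,100, -0.2,-5,0,0,0,0,100, -0.2,-5,0,0,0,0,100, 0,0,5,0,0,0,100,0,0,5,0,0,0,100,0,0,0,0,0,0,100]'
```

```text
time_s: 2.5
position: [0.407, -0.2577, 0.2426]
orientation: [[1.0, -0.017, 0.001], [-0.017, -1.0, -0.001], [0.001, 0.001, -1.0]]
wrist_force: [-0.2, -0.8, 0.5]
gripper_width: 0.0856
time_s: 3.5
position: [0.3979, -0.0088, 0.1393]
orientation: [[1.0, -0.017, -0.007], [-0.017, -1.0, 0.001], [-0.007, -0.001, -1.0]]
wrist_force: [-0.2, -0.3, 0.7]
gripper_width: 0.0856
```

```bash
python3 -m handwheel '[0,0,5.4,0,0,0,100, 0,0,5.4,0,0,0,100, 0,0,0,0,0,0,100]'
python3 -m handwheel '[1,0,0,0,0,0,100,1,0,0,0,0,0,100,1,0,0,0,0,0,100,1,0,0,0,0,0,100]'
python3 -m handwheel '[1,0,0,0,0,0,100,1,0,0,0,0,0,100,1,0,0,0,0,0,100,1,0,0,0,0,0,100]'
python3 - <<'E'
from h import *
m,im,d=grab("top"); cv2.imwrite("pics/top1.png",cv2.resize(im[90:300,150:460],None,fx=2.5,fy=2.5))
E
```

```text
time_s: 3.88
position: [0.3987, -0.0092, 0.0333]
orientation: [[1.0, -0.018, -0.005], [-0.018, -1.0, 0.001], [-0.005, -0.0, -1.0]]
wrist_force: [-0.4, 1.4, -0.1]
gripper_width: 0.0853
time_s: 4.38
position: [0.4401, -0.0106, 0.0363]
orientation: [[1.0, -0.019, -0.003], [-0.019, -1.0, -0.002], [-0.003, 0.002, -1.0]]
wrist_force: [-15.8, -2.0, 10.5]
gripper_width: 0.0853
time_s: 4.88
position: [0.4802, -0.0114, 0.0364]
orientation: [[1.0, -0.019, -0.002], [-0.019, -1.0, -0.002], [-0.002, 0.002, -1.0]]
wrist_force: [-13.8, -2.6, 8.3]
gripper_width: 0.0854
```

View pics/top1.png

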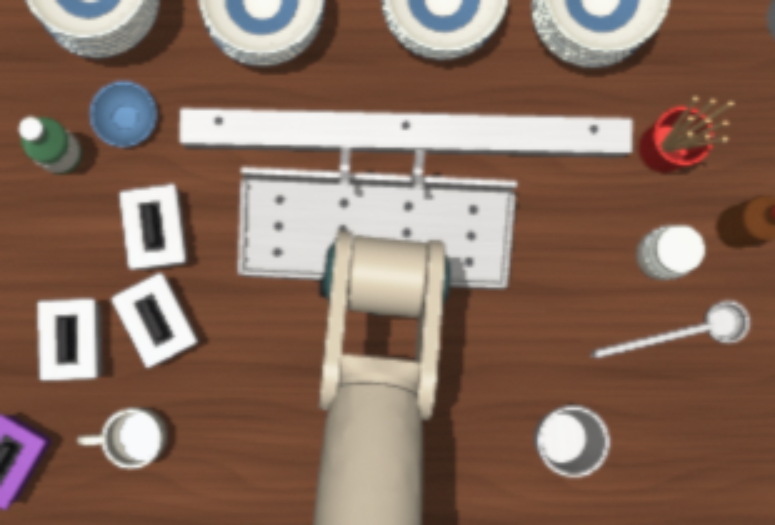

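```bash
python3 -m handwheel '[1,0,0,0,0,0,100,1,0,0,0,0,0,100,0.8,0,0,0,0,0,100,0.5,0,0,0,0,0,100]'
python3 -m handwheel '[0.3,0,0,0,0,0,100,0.3,0,0,0,0,0,100,0.3,0,0,0,0,0,100]'
python3 -m handwheel '[0.2,0,0,0,0,0,100,0.2,0,0,0,0,0,100]'
python3 -m handwheel '[0.2,0,0,0,0,0,100]'
python3 -m handwheel '[0.2,0,0,0,0,0,100]'
```

```text
time_s: 5.42
position: [0.5129, -0.0112, 0.0359]
orientation: [[1.0, -0.017, -0.003], [-0.017, -1.0, -0.0], [-0.003, 0.0, -1.0]]
wrist_force: [-14.2, -0.3, 6.6]
gripper_width: 0.0854
time_s: 5.8
position: [0.5216, -0.0113, 0.036]
orientation: [[1.0, -0.017, -0.003], [-0.017, -1.0, -0.0], [-0.003, 0.0, -1.0]]
wrist_force: [-13.8, -0.1, 6.5]
gripper_width: 0.0857
time_s: 6.05
position: [0.5256, -0.0114, 0.036]
orientation: [[1.0, -0.017, -0.003], [-0.017, -1.0, -0.0], [-0.003, 0.0, -1.0]]
wrist_force: [-13.8, -0.1, 6.0]
gripper_width: 0.0854
time_s: 6.18
position: [0.5276, -0.0114, 0.036]
orientation: [[1.0, -0.017, -0.003], [-0.017, -1.0, -0.0], [-0.003, 0.0, -1.0]]
wrist_force: [-13.3, -0.3, 4.9]
gripper_width: 0.0852
time_s: 6.3
position: [0.5294, -0.0114, 0.0359]
orientation: [[1.0, -0.017, -0.004], [-0.017, -1.0, -0.0], [-0.004, 0.0, -1.0]]
wrist_force: [-20.8, 0.4, 8.9]
gripper_width: 0.0856
```

```bash
python3 -m handwheel '[0.15,0,0,0,0,0,100]'
python3 -m handwheel '[0.15,0,0,0,0,0,100]'
python3 - <<'E'
from h import *
m,im,d,P,sel=survey()
M=arm.masks_of("top","rack")[0]["pixels"]&(d>0)
k=M&(P[...,2]>.108)&(P[...,2]<.125);q=clean(P[k]);print(rect(q))
for lo,hi in((-.2,-.12),(.08,.16)):
    s=q[(q[:,1]>lo)&(q[:,1]<hi)]; print(s.mean(0))
cv2.imwrite("pics/top2.png",cv2.resize(im[120:240,210:420],None,fx=3.8,fy=3.8,interpolation=cv2.INTER_CUBIC))
E
```

```text
time_s: 6.42
position: [0.5294, -0.0114, 0.0358]
orientation: [[1.0, -0.017, -0.008], [-0.017, -1.0, -0.0], [-0.008, 0.0, -1.0]]
wrist_force: [-29.5, 0.1, 15.3]
gripper_width: 0.0857
time_s: 6.55
position: [0.5295, -0.0113, 0.0358]
orientation: [[1.0, -0.017, -0.012], [-0.017, -1.0, 0.0], [-0.012, 0.0, -1.0]]
wrist_force: [-38.4, 0.9, 22.2]
gripper_width: 0.0856Traceback (most recent call last):
  File "<stdin>", line 3, in <module>
IndexError: list index out of range
```

```bash
python3 -m handwheel '[-1.3,0,0,0,0,0,100,0,-5,0,0,0,0,100,0,-5,0,0,0,0,100,0,0,0,0,0,0,100,0.7,0,0,0,0,0,100,0.3,0,0,0,0,0,100]'
python3 -m handwheel '[0.2,0,0,0,0,0,100]'
python3 -m handwheel '[0.15,0,0,0,0,0,100]'
python3 -m handwheel '[-1.3,0,0,0,0,0,100,0,5,0,0,0,0,100,0,5,0,0,0,0,100,0,5,0,0,0,0,100,0,5,0,0,0,0,100,0,0,0,0,0,0,100,0.7,0,0,0,0,0,100,0.3,0,0,0,0,0,100]'
python3 -m handwheel '[0.2,0,0,0,0,0,100]'
python3 -m handwheel '[0.15,0,0,0,0,0,100]'
```

```text
time_s: 7.4
position: [0.5311, 0.0882, 0.0351]
orientation: [[1.0, -0.018, -0.004], [-0.018, -1.0, 0.001], [-0.004, -0.001, -1.0]]
wrist_force: [-22.4, 4.2, 16.4]
gripper_width: 0.0856
time_s: 7.52
position: [0.5312, 0.0882, 0.0351]
orientation: [[1.0, -0.018, -0.009], [-0.018, -1.0, 0.001], [-0.009, -0.001, -1.0]]
wrist_force: [-30.9, 3.1, 22.2]
gripper_width: 0.0855
time_s: 7.65
position: [0.5313, 0.0882, 0.0351]
orientation: [[1.0, -0.018, -0.013], [-0.018, -1.0, 0.001], [-0.013, -0.001, -1.0]]
wrist_force: [-39.2, 3.4, 27.3]
gripper_width: 0.0854
time_s: 8.65
position: [0.5276, -0.1115, 0.0342]
orientation: [[1.0, -0.017, -0.005], [-0.017, -1.0, -0.001], [-0.005, 0.001, -1.0]]
wrist_force: [-22.2, -5.3, 12.5]
gripper_width: 0.0854
time_s: 8.78
position: [0.5277, -0.1115, 0.0342]
orientation: [[1.0, -0.017, -0.01], [-0.017, -1.0, -0.001], [-0.01, 0.002, -1.0]]
wrist_force: [-31.2, -4.9, 18.5]
gripper_width: 0.0855
time_s: 8.9
position: [0.5277, -0.1116, 0.0342]
orientation: [[1.0, -0.017, -0.014], [-0.017, -1.0, -0.001], [-0.014, 0.001, -1.0]]
wrist_force: [-38.8, -4.5, 24.9]
gripper_width: 0.0855
```

```bash
python3 -m handwheel '[-3,0,0,0,0,0,100,0,0,-5,0,0,0,100,0,0,-5,0,0,0,100,0,0,-5,0,0,0,100,0,0,-5,0,0,0,100,-0.4,-4,0,0,0,0,100,-0.4,-4,0,0,0,0,100,-0.4,-4,0,0,0,0,100]'
python3 -m handwheel '[-0.5,-5,0,0,0,0,100,-0.5,-5,0,0,0,0,100,-0.5,-5,0,0,0,0,100,-0.5,-5,0,0,0,0,100,-0.5,-5,0,0,0,0,100,-0.5,-2.5,0,0,0,0,100,0,0,0,0,0,0,100]'
python3 - <<'E'
from h import *
m,im,d,P,sel=survey()
M=(arm.masks_of("top","rack")or[{"pixels":np.zeros(d.shape,bool)}])[0]["pixels"]&(d>0)
k=M&(P[...,2]>.108)&(P[...,2]<.125);q=clean(P[k]);print(M.sum(),"back",rect(q))
print("rack",rect(clean(P[M&(P[...,2]>.04)&(P[...,2]<.13)])))
f=P[M&(P[...,2]>.165)]; print("forks",[(f[s].mean(0),f[s].min(0),f[s].max(0)) for s in (f[:,1]>0,f[:,1]<-.04) if s.any()])
m2,im2,d2=grab("wrist"); print(m2)
cv2.imwrite("pics/w2.png",np.hstack([im2[:, :],cv2.resize(im[110:250,180:320],(420,420))])[:,:])
P2=cloud(m2,d2)
for r in arm.masks_of("wrist","box1"):
    M=r["pixels"]&(d2>0); z=P2[...,2]
    print(r["confidence"],r["xy"],M.sum(),rect(P2[M&(z>.055)&(z<.07)]) if (M&(z>.055)&(z<.07)).sum()>9 else 0,rect(P2[M&(z>.08)]) if (M&(z>.08)).sum()>9 else 0)
E
python3 - <<'E'
import cv2;i=cv2.imread('pics/w2.png');cv2.imwrite('pics/w2.png',cv2.resize(i,(800,343)))
E
```

```text
time_s: 9.9
position: [0.4923, 0.0116, 0.2346]
orientation: [[1.0, -0.016, 0.001], [-0.016, -1.0, 0.0], [0.001, -0.0, -1.0]]
wrist_force: [0.2, -0.4, -0.3]
gripper_width: 0.085
time_s: 10.78
position: [0.4661, 0.2873, 0.2341]
orientation: [[1.0, -0.013, -0.0], [-0.013, -1.0, 0.0], [-0.0, -0.0, -1.0]]
wrist_force: [0.0, -0.0, -0.9]
gripper_width: 0.0853
4760 back (array([ 0.6691, -0.0069]), array([341.2618,   7.9732]), 89.10918426513672)
rack (array([ 0.6069, -0.0059]), array([349.5999, 133.0816]), 88.8454818725586)
forks [(array([0.6624, 0.0377, 0.1882]), array([0.6469, 0.0345, 0.1771]), array([0.6824, 0.041 , 0.2041])), (array([ 0.6695, -0.0516,  0.1899]), array([ 0.647 , -0.0568,  0.1711]), array([ 0.6906, -0.0466,  0.2069]))]
{'fovy': 65.99188805391915, 'cx': 276.4222903501699, 'cy': 204.51122176202423, 'position': array([0.5407, 0.2842, 0.3656]), 'orientation': array([[-0.0161,  0.9577,  0.2873],
       [-0.9999, -0.0156, -0.0042],
       [ 0.0004, -0.2873,  0.9578]])}
0.81 [278.0, 78.0] 10518 (array([0.563 , 0.2835]), array([104.3513,  74.2144]), 8.099308967590332) (array([0.5629, 0.2836]), array([55.8257, 13.9527]), 8.256820678710938)
0.77 [282.5, 205.9] 7543 (array([0.4402, 0.2798]), array([103.4909,  74.2823]), 27.89968490600586) (array([0.4407, 0.2798]), array([54.9148, 14.1533]), 27.70098114013672)
0.76 [176.2, 227.5] 7484 (array([0.4141, 0.3925]), array([103.9878,  74.0836]), 2.3565101623535156) (array([0.447 , 0.3695]), array([104.1548,  36.2906]), -41.74603271484375)
```

View pics/w2.png

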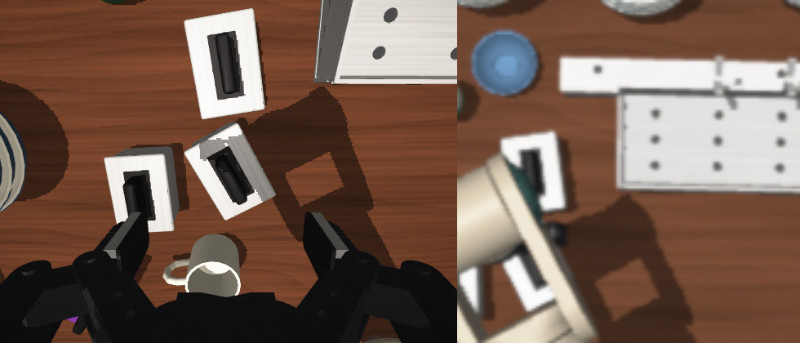

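```bash
python3 -m handwheel '[4.9,0.1,0,0,0,-0.156,60,4.8,0.8,0,0,0,0,60,0,0,5,0,0,0,60,0,0,5,0,0,0,60,0,0,0,0,0,0,60]' 50
python3 - <<'E'
from h import *
s=arm.read_state();print(s["position"],s["orientation"])
E
```

```text
time_s: 11.6
position: [0.5628, 0.2797, 0.1295]
orientation: [[0.991, 0.137, -0.009], [0.137, -0.991, -0.004], [-0.009, 0.003, -1.0]]
wrist_force: [-0.0, -0.6, 0.1]
gripper_width: 0.0512
[0.5628 0.2797 0.1295] [[ 0.9905  0.137  -0.0088]
 [ 0.137  -0.9906 -0.0039]
 [-0.0092  0.0027 -1.    ]]
```

```bash
python3 -m handwheel '[0.05,-0.35,2.6,0,0,0,60,0,0,2.6,0,0,0,60,0,0,0,0,0,0,60,0,0,0,0,0,0,0,0,0,0,0,0,0,0,0,0,0,0,0,0,0,0,0,0,0,0,0,0]' 50
python3 -m handwheel '[0,0,-4,0,0,0,0,0,0,-4,0,0,0,0,0,0,-4,0,0,0,0]'
```

```text
time_s: 12.48
position: [0.5657, 0.2853, 0.0845]
orientation: [[0.99, 0.138, 0.003], [0.138, -0.99, 0.001], [0.003, -0.001, -1.0]]
wrist_force: [0.1, -1.9, 6.3]
gripper_width: 0.0126
time_s: 12.85
position: [0.5643, 0.285, 0.203]
orientation: [[0.99, 0.138, -0.001], [0.138, -0.99, -0.001], [-0.001, 0.0, -1.0]]
wrist_force: [0.6, -1.3, -3.0]
gripper_width: 0.0128
```

```bash
python3 -m handwheel '[0,0,-3,0,0,0.157,0,0,0,-1.5,0,0.157,0,0,0,0,0,0,0.157,0,0,0,5,0,0,0,0,0,0,5,0,0,0,0,0,0,5,0,0,0,0,0,0,5,0,0,0,0,0,0,5,0,0,0,0,0]'
python3 -m handwheel '[0,5,0,0,0,0,0,0,3.2,0,0,0,0,0,0,0,0,0,0,0,0]'
cat > tgt.py <<'E'
import sys
from h import *
# usage: tgt.py x y z [yaw tilt]: shift needed in tool axes (cm)
s=arm.read_state(); R=np.array(s["orientation"]); p=np.array(s["position"])
t=np.array(list(map(float,sys.argv[1:4]))); print("pos",p,"yaw %.2f tilt %.2f"%(np.degrees(np.arctan2(R[1,0],R[0,0])),np.degrees(np.arcsin(R[2,0]))),"roll %.2f"%np.degrees(np.arcsin(R[2,1])))
print("shift cm",100*R.T@(t-p),"F",s["wrist_force"],"w",s["gripper_width"])
if len(sys.argv)>4:
    a,b=np.radians([float(sys.argv[4]),float(sys.argv[5])])
    X=[np.cos(a)*np.cos(b),np.sin(a)*np.cos(b),np.sin(b)];Y=[np.sin(a),-np.cos(a),0];T=np.stack([X,Y,np.cross(X,Y)],1)
    print("turn rad",cv2.Rodrigues(R.T@T)[0].ravel())
E
python3 tgt.py .577 -.0475 .153 -1 18
```

```text
time_s: 13.85
position: [0.5594, 0.0337, 0.2468]
orientation: [[0.951, -0.018, 0.308], [-0.017, -1.0, -0.006], [0.308, 0.0, -0.952]]
wrist_force: [0.6, -0.1, -2.4]
gripper_width: 0.0129
time_s: 14.22
position: [0.5581, -0.0488, 0.2466]
orientation: [[0.951, -0.022, 0.307], [-0.021, -1.0, -0.007], [0.307, 0.0, -0.952]]
wrist_force: [0.4, 0.8, -3.2]
gripper_width: 0.0126
pos [ 0.5581 -0.0488  0.2466] yaw -1.24 tilt 17.89 roll 0.00
shift cm [-1.0761 -0.1692  9.4908] F [ 0.4115  0.7581 -3.1917] w 0.012595325107267961
turn rad [ 0.0013  0.0019 -0.0039]
```

```bash
python3 -m handwheel '[-1.1,-0.15,0,0,0,0,0,0,0,3.5,0,0,0,0,0,0,3.5,0,0,0,0,0,0,1,0,0,0,0,0,0,0,0,0,0,0]'
python3 tgt.py .577 -.0475 .153 -1 18
```

```text
time_s: 14.85
position: [0.5726, -0.0447, 0.1678]
orientation: [[0.951, -0.017, 0.308], [-0.016, -1.0, -0.005], [0.308, -0.0, -0.951]]
wrist_force: [0.0, -0.3, -1.7]
gripper_width: 0.0124
pos [ 0.5726 -0.0447  0.1678] yaw -0.98 tilt 17.94 roll -0.01
shift cm [-0.0338  0.2691  1.5412] F [ 0.048  -0.3094 -1.7415] w 0.012422249996529088
turn rad [-0.0002  0.001   0.0004]
```

```bash
python3 -m handwheel '[0,0.25,1,0,0,0,0,0,0,0.3,0,0,0,0,0,0,0,0,0,0,0]'
python3 -m handwheel '[0,0,0.25,0,0,0,0,0,0,0,0,0,0,0]'
python3 -m handwheel '[0,0,0.25,0,0,0,0,0,0,0,0,0,0,0]'
python3 tgt.py .577 -.0475 .151 -1 18
```

```text
time_s: 15.22
position: [0.5769, -0.0482, 0.1555]
orientation: [[0.951, -0.018, 0.309], [-0.018, -1.0, -0.006], [0.309, 0.0, -0.951]]
wrist_force: [-0.3, 0.2, -2.3]
gripper_width: 0.0129
time_s: 15.48
position: [0.5777, -0.0481, 0.153]
orientation: [[0.951, -0.018, 0.309], [-0.017, -1.0, -0.006], [0.309, 0.0, -0.951]]
wrist_force: [0.1, 0.3, -3.2]
gripper_width: 0.0127
time_s: 15.72
position: [0.5786, -0.0482, 0.1507]
orientation: [[0.951, -0.018, 0.309], [-0.017, -1.0, -0.006], [0.309, 0.0, -0.951]]
wrist_force: [0.2, -1.2, -2.6]
gripper_width: 0.0129
pos [ 0.5786 -0.0482  0.1507] yaw -1.05 tilt 18.01 roll 0.01
shift cm [-0.1413 -0.0683 -0.0736] F [ 0.1685 -1.1585 -2.602 ] w 0.012925696749641731
turn rad [ 0.0004 -0.0001 -0.0008]
```

```bash
python3 -m handwheel '[-0.15,0,0.2,0,0,0,0,0,0,0,0,0,0,0]'
python3 -m handwheel '[0,0,0.2,0,0,0,0,0,0,0,0,0,0,0]'
python3 -m handwheel '[0,0,0.2,0,0,0,0,0,0,0,0,0,0,0]'
```

```text
time_s: 15.98
position: [0.5783, -0.0484, 0.1503]
orientation: [[0.95, -0.018, 0.312], [-0.017, -1.0, -0.006], [0.312, 0.001, -0.95]]
wrist_force: [-4.6, -0.2, 6.0]
gripper_width: 0.0125
time_s: 16.23
position: [0.5784, -0.0485, 0.1503]
orientation: [[0.95, -0.018, 0.311], [-0.017, -1.0, -0.007], [0.311, 0.001, -0.95]]
wrist_force: [-20.3, -0.6, 20.4]
gripper_width: 0.0129
time_s: 16.48
position: [0.5786, -0.0485, 0.1504]
orientation: [[0.95, -0.018, 0.311], [-0.017, -1.0, -0.007], [0.311, 0.001, -0.95]]
wrist_force: [-34.4, 0.8, 33.3]
gripper_width: 0.0127
```

```bash
python3 -m handwheel '[0,0,-0.4,0,0,0,0,0,0,0,0,0,0,0]'
python3 -m handwheel '[0,0,0,0,0,0,40,0,0,0,0,0,0,40,0,0,0,0,0,0,40,0,0,-2,0,0,0,40,0,0,-5,0,0,0,40,0,0,-5,0,0,0,40,0,-3,-3,0,0,0,60,0,-5,0,0,0,0,60]'
python3 -m handwheel '[0,-5,0,0,-0.157,0,60,0,-5,0,0,-0.157,0,60,0,-5,0,0,0,0,60,0,-5,0,0,0,0,60,0,-5,0,0,0,0,60,0,0,0,0,0,0,60]'
python3 - <<'E'
from h import *
m,im,d,P,sel=survey()
q=sel(.52,.7,-.2,.15,.04,.25)
M=(arm.masks_of("top","rack")or[{"pixels":np.zeros(d.shape,bool)}])[0]["pixels"]&(d>0)
print("back",rect(clean(P[M&(P[...,2]>.108)&(P[...,2]<.122)&(P[...,0]>.65)])))
cv2.imwrite("pics/top3.png",cv2.resize(im[90:300,150:460],None,fx=2.5,fy=2.5))
m,im,d=grab("wrist");P=cloud(m,d);z=P[...,2]
for r in arm.masks_of("wrist","box1"):
    M=r["pixels"]&(d>0); 
    if M.sum()<2000: continue
    print(r["confidence"],r["xy"],M.sum(),P[M].mean(0),[rect(clean(P[M&k])) for k in ((z>.055)&(z<.07),(z>.08)) if (M&k).sum()>50])
E
python3 tgt.py .44 .28 .077 28 0
```

```text
time_s: 16.73
position: [0.5779, -0.0485, 0.1502]
orientation: [[0.95, -0.018, 0.311], [-0.017, -1.0, -0.007], [0.311, 0.001, -0.95]]
wrist_force: [-9.2, -1.0, 9.6]
gripper_width: 0.013
time_s: 17.73
position: [0.5334, 0.0325, 0.2947]
orientation: [[0.949, -0.021, 0.315], [-0.02, -1.0, -0.007], [0.315, 0.0, -0.949]]
wrist_force: [0.5, 0.1, -1.1]
gripper_width: 0.0509
time_s: 18.48
position: [0.5367, 0.2858, 0.2897]
orientation: [[1.0, -0.014, -0.002], [-0.014, -1.0, -0.0], [-0.002, 0.0, -1.0]]
wrist_force: [-0.5, -0.7, -0.5]
gripper_width: 0.0512
back (array([ 0.6687, -0.0021]), array([339.8559,  22.4349]), -88.08901512622833)
0.84 [281.2, 246.9] 5386 [0.4492 0.2807 0.061 ] [(array([0.4405, 0.2798]), array([103.6596,  74.1684]), 27.735441207885742), (array([0.4406, 0.2796]), array([55.5839, 14.243 ]), 27.85453224182129)]
0.76 [183.6, 246.3] 2983 [0.4441 0.3942 0.0532] [(array([0.4147, 0.3926]), array([103.23  ,  73.6701]), 2.1880147457122803), (array([0.4348, 0.397 ]), array([20.8556, 10.8674]), -35.574424743652344)]
pos [0.5376 0.2817 0.291 ] yaw -1.11 tilt 0.01 roll 0.02
shift cm [-9.7576  0.3575 21.3999] F [ 0.8679 -0.2524 -0.631 ] w 0.05116192023473617
turn rad [ 0.0003 -0.0001 -0.508 ]
```

View pics/top3.png

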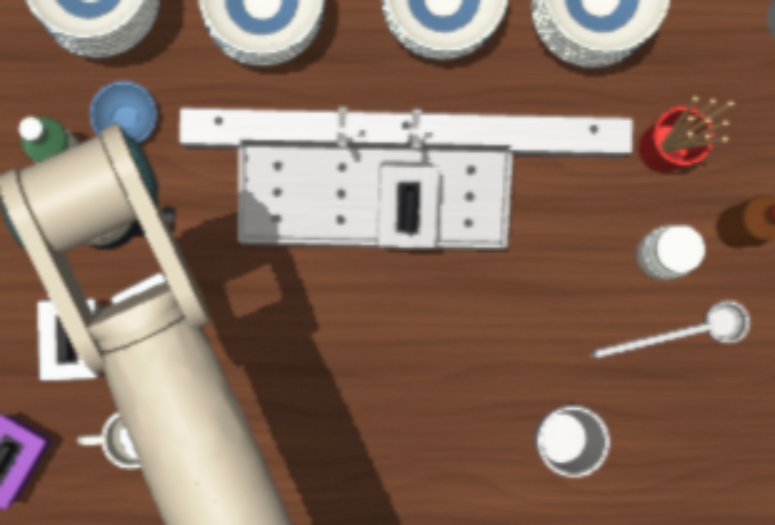

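```bash
python3 -m handwheel '[-4.9,0.2,0,0,0,0,60,-4.9,0.2,0,0,0,0,60,0,0,5,0,0,-0.169,60,0,0,5,0,0,-0.169,60,0,0,5,0,0,-0.169,60,0,0,0,0,0,0,60]'
python3 tgt.py .4405 .2797 .086 27.8 0
```

```text
time_s: 19.42
position: [0.4376, 0.2784, 0.1375]
orientation: [[0.884, 0.467, -0.007], [0.467, -0.884, -0.004], [-0.008, 0.0, -1.0]]
wrist_force: [-0.2, 0.2, 0.4]
gripper_width: 0.0518
pos [0.4376 0.2784 0.1375] yaw 27.83 tilt -0.45 roll 0.01
shift cm [0.3578 0.0197 5.151 ] F [-0.1765  0.204   0.3903] w 0.05181270648350173
turn rad [0.0003 0.0078 0.0005]
```

```bash
python3 -m handwheel '[0.2,0,2.5,0,0,0,60,0,0,2.6,0,0,0,60,0,0,0,0,0,0,60]'
python3 tgt.py .4405 .2797 .086 27.8 0
python3 -m handwheel '[0,0,0,0,0,0,0,0,0,0,0,0,0,0,0,0,0,0,0,0,0,0,0,0,0,0,0,0]' 50
python3 tgt.py .4405 .2797 .086 27.8 0
python3 -m handwheel '[0,0,-4,0,0,0,0,0,0,-4,0,0,0,0,0,0,-4,0,0,0,0,0,0,0,0,0,0,0]' 50
```

```text
time_s: 19.8
position: [0.4414, 0.2809, 0.0909]
orientation: [[0.885, 0.466, -0.0], [0.466, -0.885, -0.0], [-0.0, 0.0, -1.0]]
wrist_force: [-0.3, -0.3, -0.1]
gripper_width: 0.051
pos [0.4414 0.2809 0.0909] yaw 27.78 tilt -0.02 roll 0.01
shift cm [-0.1338  0.0653  0.4872] F [-0.2793 -0.3183 -0.1079] w 0.05097392520415658
turn rad [ 0.0001  0.0004 -0.0003]
time_s: 20.3
position: [0.4422, 0.2814, 0.092]
orientation: [[0.883, 0.469, 0.003], [0.469, -0.883, 0.001], [0.003, 0.001, -1.0]]
wrist_force: [1.0, -2.7, 6.9]
gripper_width: 0.0125
pos [0.4422 0.2814 0.092 ] yaw 27.97 tilt 0.19 roll 0.05
shift cm [-0.2329  0.0732  0.5984] F [ 1.0474 -2.7055  6.8585] w 0.012523167031792619
turn rad [ 0.0009 -0.0033  0.0029]
time_s: 20.8
position: [0.4421, 0.282, 0.2131]
orientation: [[0.883, 0.469, 0.005], [0.469, -0.883, 0.003], [0.006, -0.0, -1.0]]
wrist_force: [-0.6, -0.1, -4.5]
gripper_width: 0.0123
```

```bash
python3 -m handwheel '[0,0,-3,0,0,0.169,0,0,0,-2,0,0,0.169,0,0,0,0,0,0,0.169,0,0,0,0,0,0.157,0,0,0,0,0,0,0.157,0,0,3.3,4,1.1,0,0,0,0,3.3,4,1.1,0,0,0,0,3.2,4,1,0,0,0,0]'
python3 -m handwheel '[0,4,0,0,0,0,0,0,4,0,0,0,0,0,0,4,0,0,0,0,0,0,0,0,0,0,0,0]'
python3 tgt.py .5756 .0365 .157 -1 18
```

```text
time_s: 21.8
position: [0.5417, 0.1583, 0.2565]
orientation: [[0.952, -0.017, 0.304], [-0.016, -1.0, -0.006], [0.304, 0.001, -0.953]]
wrist_force: [0.9, 1.1, -4.1]
gripper_width: 0.0126
time_s: 22.3
position: [0.5388, 0.0372, 0.2568]
orientation: [[0.952, -0.022, 0.304], [-0.021, -1.0, -0.007], [0.304, 0.001, -0.953]]
wrist_force: [0.8, 0.6, -3.7]
gripper_width: 0.0127
pos [0.5388 0.0372 0.2568] yaw -1.26 tilt 17.71 roll 0.03
shift cm [ 0.467  -0.016  10.6211] F [ 0.8456  0.5727 -3.6577] w 0.012668635567991278
turn rad [ 0.0019  0.0051 -0.0043]
```

```bash
python3 -m handwheel '[0.4,0,0,0,0.004,-0.004,0,0,0,4,0,0,0,0,0,0,4,0,0,0,0,0,0,1,0,0,0,0,0,0,0,0,0,0,0]'
python3 tgt.py .5756 .0365 .157 -1 18
```

```text
time_s: 22.92
position: [0.5716, 0.0397, 0.1754]
orientation: [[0.95, -0.013, 0.312], [-0.012, -1.0, -0.005], [0.312, 0.001, -0.95]]
wrist_force: [0.1, -0.1, -3.1]
gripper_width: 0.0128
pos [0.5716 0.0397 0.1754] yaw -0.74 tilt 18.16 roll 0.07
shift cm [-0.1883  0.3135  1.8698] F [ 0.1476 -0.0704 -3.1123] w 0.01281160585547695
turn rad [-0.0002 -0.0028  0.0043]
```

```bash
python3 -m handwheel '[-0.2,0.3,1,0,0,0.004,0,0,0,0.6,0,0,0,0,0,0,0,0,0,0,0]'
python3 -m handwheel '[0,0,0.2,0,0,0,0,0,0,0,0,0,0,0]'
python3 tgt.py .5756 .0365 .157 -1 18
```

```text
time_s: 23.3
position: [0.5746, 0.0358, 0.1595]
orientation: [[0.95, -0.018, 0.312], [-0.017, -1.0, -0.006], [0.312, 0.0, -0.95]]
wrist_force: [-0.0, -0.1, -4.1]
gripper_width: 0.0131
time_s: 23.55
position: [0.5754, 0.0358, 0.158]
orientation: [[0.95, -0.018, 0.313], [-0.017, -1.0, -0.006], [0.313, 0.0, -0.95]]
wrist_force: [0.6, -0.4, -4.8]
gripper_width: 0.0123
pos [0.5754 0.0358 0.158 ] yaw -1.04 tilt 18.23 roll 0.00
shift cm [-0.0144 -0.067   0.096 ] F [ 0.6431 -0.3949 -4.8055] w 0.012301952388480973
turn rad [ 0.0003 -0.004  -0.0007]
```

```bash
python3 -m handwheel '[0,0,0.12,0,0,0,0,0,0,0,0,0,0,0]'
python3 -m handwheel '[0,0,0.1,0,0,0,0,0,0,0,0,0,0,0]'
```

```text
time_s: 23.8
position: [0.5759, 0.0359, 0.1571]
orientation: [[0.949, -0.018, 0.313], [-0.017, -1.0, -0.006], [0.313, -0.0, -0.95]]
wrist_force: [-0.7, -0.1, -2.7]
gripper_width: 0.0128
time_s: 24.05
position: [0.576, 0.036, 0.1571]
orientation: [[0.95, -0.018, 0.313], [-0.017, -1.0, -0.006], [0.313, -0.0, -0.95]]
wrist_force: [-7.5, 1.0, 5.2]
gripper_width: 0.0127
```

Contact. Release, retreat, and go to box C.

```bash
python3 -m handwheel '[0,0,0,0,0,0,40,0,0,0,0,0,0,40,0,0,0,0,0,0,40,0,0,-2,0,0,0,40,0,0,-5,0,0,0,40,0,0,-5,0,0,0,40,-2,-4,-2,0,0,0,60,-2,-5,0,0,0,0,60]'
python3 -m handwheel '[-3,-5,0,0,-0.157,0,60,-3,-5,0,0,-0.157,0,60,-3,-5,0,0,0,0,60,-2,-5,0,0,0,0,60,0,0,0,0,0,0,60]'
python3 - <<'E'
from h import *
m,im,d=grab("wrist");P=cloud(m,d);z=P[...,2]
for r in arm.masks_of("wrist","box1"):
    M=r["pixels"]&(d>0); 
    if M.sum()<2000: continue
    print(r["confidence"],r["xy"],M.sum(),P[M].mean(0),im[M].mean(0),[rect(clean(P[M&k])) for k in ((z>.055)&(z<.07),(z>.08)) if (M&k).sum()>50])
cv2.imwrite("pics/w3.png",im)
E
python3 tgt.py .4144 .3926 .088 2.2 0
```

```text
time_s: 25.05
position: [0.4961, 0.1277, 0.279]
orientation: [[0.948, -0.021, 0.318], [-0.02, -1.0, -0.005], [0.318, -0.001, -0.948]]
wrist_force: [0.8, 0.6, -0.9]
gripper_width: 0.051
time_s: 25.68
position: [0.39, 0.332, 0.2615]
orientation: [[1.0, -0.013, 0.004], [-0.013, -1.0, 0.0], [0.004, -0.0, -1.0]]
wrist_force: [-0.1, -0.3, 0.6]
gripper_width: 0.0516
0.74 [216.8, 154.8] 7252 [0.4174 0.3908 0.0652] [189.1462 190.5445 192.202 ] [(array([0.4137, 0.393 ]), array([104.087 ,  74.2366]), 2.3441901206970215), (array([0.4138, 0.3927]), array([56.0611, 14.4267]), 2.0856637954711914)]
0.64 [161.0, 269.8] 3214 [0.287  0.4696 0.0558] [118.682   49.8279 100.3864] [(array([0.2737, 0.478 ]), array([75.9658, 50.7205]), -31.2359619140625), (array([0.2687, 0.4676]), array([25.4487, 13.5419]), -30.332565307617188)]
pos [0.3915 0.3294 0.2617] yaw -0.98 tilt 0.24 roll 0.03
shift cm [ 2.1134 -6.3636 17.3746] F [-0.1427  1.7829 -0.1342] w 0.051876131880015164
turn rad [ 0.0006 -0.0042 -0.0555]
```

View pics/w3.png

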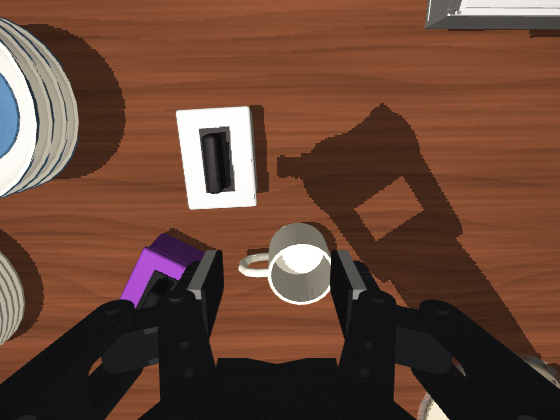

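```bash
python3 -m handwheel '[2.1,-3.2,2,0,0,-0.054,60,0,-3.2,5,0,0,0,60,0,0,5,0,0,0,60,0,0,0,0,0,0,60]'
python3 tgt.py .4138 .3928 .088 2.2 0
```

```text
time_s: 26.28
position: [0.4114, 0.3903, 0.1376]
orientation: [[0.999, 0.034, -0.003], [0.034, -0.999, -0.006], [-0.003, 0.006, -1.0]]
wrist_force: [0.4, -0.4, 0.6]
gripper_width: 0.051
pos [0.4114 0.3903 0.1376] yaw 1.96 tilt -0.17 roll 0.35
shift cm [ 0.2619 -0.269   4.9573] F [ 0.4462 -0.3631  0.6448] w 0.05104996715973622
turn rad [ 0.0061  0.003  -0.0042]
```

```bash
python3 -m handwheel '[0.1,-0.2,2.5,0,0,0,60,0,0,2.4,0,0,0,60,0,0,0,0,0,0,60]'
python3 -m handwheel '[0,0,0,0,0,0,0,0,0,0,0,0,0,0,0,0,0,0,0,0,0,0,0,0,0,0,0,0]' 50
python3 tgt.py .4138 .3928 .088 2.2 0
python3 -m handwheel '[0,0,-4,0,0,0,0,0,0,-4,0,0,0,0,0,0,-4,0,0,0,0,0,0,-4,0,0,0,0,0,0,0,0,0,0,0]' 50
python3 tgt.py .4138 .3928 .088 -1 0
```

```text
time_s: 26.65
position: [0.4142, 0.3941, 0.094]
orientation: [[0.999, 0.034, 0.004], [0.034, -0.999, -0.0], [0.004, 0.0, -1.0]]
wrist_force: [-0.3, 0.2, 0.2]
gripper_width: 0.051
time_s: 27.15
position: [0.4144, 0.3949, 0.095]
orientation: [[0.999, 0.036, 0.007], [0.036, -0.999, 0.001], [0.007, -0.001, -1.0]]
wrist_force: [-0.4, -4.1, 6.7]
gripper_width: 0.0121
pos [0.4144 0.3949 0.095 ] yaw 2.04 tilt 0.38 roll -0.03
shift cm [-0.0756  0.2123  0.7026] F [-0.4265 -4.0544  6.7291] w 0.012123720937959005
turn rad [-0.0005 -0.0066 -0.0027]
time_s: 27.78
position: [0.4137, 0.3957, 0.2569]
orientation: [[0.999, 0.036, 0.009], [0.036, -0.999, 0.005], [0.01, -0.004, -1.0]]
wrist_force: [0.2, -0.3, -2.8]
gripper_width: 0.0124
pos [0.4137 0.3957 0.2569] yaw 2.06 tilt 0.55 roll -0.24
shift cm [-0.1651  0.3589 16.8866] F [ 0.2399 -0.2797 -2.8452] w 0.012428974103530064
turn rad [-0.0045 -0.0095  0.0533]
```

```bash
python3 -m handwheel '[0,0,0,0,0,0.053,0,0,0,0,0,0.152,0,0,0,0,0,0,0.152,0,0,2.1,4.6,0.6,0,0,0,0,2.1,4.6,0.6,0,0,0,0,2.1,4.6,0.6,0,0,0,0,2.1,4.6,0.6,0,0,0,0,2.1,4.6,0.6,0,0,0,0]'
python3 -m handwheel '[2,3.9,0.7,0,0,0,0,0,0,0,0,0,0,0]'
python3 tgt.py .5745 .1205 .16 -1 18
```

```text
time_s: 28.78
position: [0.5177, 0.1614, 0.2537]
orientation: [[0.954, -0.017, 0.3], [-0.016, -1.0, -0.006], [0.3, 0.001, -0.954]]
wrist_force: [0.4, 0.8, -2.7]
gripper_width: 0.0124
time_s: 29.02
position: [0.5386, 0.1209, 0.2528]
orientation: [[0.954, -0.021, 0.299], [-0.02, -1.0, -0.008], [0.299, 0.001, -0.954]]
wrist_force: [-0.1, -0.1, -2.8]
gripper_width: 0.0124
pos [0.5386 0.1209 0.2528] yaw -1.21 tilt 17.41 roll 0.07
shift cm [ 0.6477 -0.0501  9.9298] F [-0.0763 -0.0996 -2.7586] w 0.012361176607153563
turn rad [ 0.0024  0.0103 -0.0035]
```

```bash
python3 -m handwheel '[0.5,0,0,0,0.01,0,0,0,0,4,0,0,0,0,0,0,3.5,0,0,0,0,0,0,0.8,0,0,0,0,0,0,0,0,0,0,0]'
python3 tgt.py .5745 .1205 .16 -1 18
```

```text
time_s: 29.65
position: [0.5691, 0.1239, 0.1784]
orientation: [[0.95, -0.016, 0.312], [-0.015, -1.0, -0.005], [0.312, 0.0, -0.95]]
wrist_force: [0.6, -0.7, -3.1]
gripper_width: 0.0122
pos [0.5691 0.1239 0.1784] yaw -0.92 tilt 18.20 roll 0.01
shift cm [-0.0554  0.335   1.9182] F [ 0.5683 -0.6753 -3.1095] w 0.012154047112824272
turn rad [-0.0004 -0.0036  0.0014]
```

```bash
python3 -m handwheel '[-0.05,0.32,1,0,0,0,0,0,0,0.7,0,0,0,0,0,0,0,0,0,0,0]'
python3 -m handwheel '[0,0,0.15,0,0,0,0,0,0,0,0,0,0,0]'
python3 -m handwheel '[0,0,0.12,0,0,0,0,0,0,0,0,0,0,0]'
python3 tgt.py .5745 .1205 .16 -1 18
```

```text
time_s: 30.02
position: [0.5739, 0.1197, 0.1614]
orientation: [[0.95, -0.017, 0.312], [-0.017, -1.0, -0.006], [0.312, 0.0, -0.95]]
wrist_force: [0.6, -0.3, -2.5]
gripper_width: 0.0122
time_s: 30.28
position: [0.5746, 0.1199, 0.1607]
orientation: [[0.95, -0.017, 0.313], [-0.016, -1.0, -0.005], [0.313, 0.0, -0.95]]
wrist_force: [-0.3, 0.2, -3.5]
gripper_width: 0.0124
time_s: 30.52
position: [0.575, 0.1199, 0.1595]
orientation: [[0.95, -0.017, 0.313], [-0.016, -1.0, -0.005], [0.313, 0.0, -0.95]]
wrist_force: [-0.4, -0.9, -1.7]
gripper_width: 0.0124
pos [0.575  0.1199 0.1595] yaw -0.99 tilt 18.24 roll 0.00
shift cm [-0.0343 -0.0639 -0.0594] F [-0.3973 -0.9371 -1.6853] w 0.012444027018113799
turn rad [-0.     -0.0042  0.0002]
```

```bash
python3 -m handwheel '[0,0,0.12,0,0,0,0,0,0,0,0,0,0,0]'
python3 -m handwheel '[0,0,0,0,0,0,40,0,0,0,0,0,0,40,0,0,0,0,0,0,40,0,0,-2,0,0,0,40,0,0,-5,0,0,0,40,0,0,-5,0,0,0,40,-4,0,0,0,-0.157,0,60,-4,0,0,0,-0.157,0,60]'
python3 tgt.py .42 -.40 .25 0 0
```

```text
time_s: 30.78
position: [0.5752, 0.1196, 0.1594]
orientation: [[0.95, -0.017, 0.313], [-0.016, -1.0, -0.006], [0.313, 0.001, -0.95]]
wrist_force: [-7.5, -2.5, 4.5]
gripper_width: 0.0125
time_s: 31.78
position: [0.4592, 0.1219, 0.2541]
orientation: [[1.0, -0.017, 0.001], [-0.017, -1.0, 0.0], [0.001, -0.0, -1.0]]
wrist_force: [-0.5, 0.5, -1.4]
gripper_width: 0.0511
pos [0.4592 0.1219 0.2541] yaw -0.97 tilt 0.05 roll -0.02
shift cm [-3.0346 52.254   0.3874] F [-0.4527  0.5101 -1.4263] w 0.05108649218523471
turn rad [-0.0003 -0.001  -0.017 ]
```

```bash
python3 -m handwheel '[-0.5,5,0,0,0,0,100,-0.5,5,0,0,0,0,100,-0.5,5,0,0,0,0,100,-0.5,5,0,0,0,0,100,-0.5,5,0,0,0,0,100,-0.5,5,0,0,0,0,100,-0.5,5,0,0,0,0,100,-0.5,5,0,0,0,0,100]'
python3 -m handwheel '[0,5,0,0,0,0,100,0,4,0,0,0,0,100,0,0,0,0,0,0,100]'
python3 - <<'E'
from h import *
m,im,d=grab("wrist");P=cloud(m,d);z=P[...,2]
for r in arm.masks_of("wrist","ladle")[:2]:
    M=r["pixels"]&(d>0); q=P[M]; print(r["confidence"],r["xy"],M.sum(),rect(q))
    h=P[M&(z>.022)&(z<.042)]; c=h[:,:2].mean(0); u,s,v=np.linalg.svd(h[:,:2]-c,full_matrices=False); t=(h[:,:2]-c)@v[0]; w=(h[:,:2]-c)@v[1]
    a=v[0]*np.sign(-v[0][1]); t=(h[:,:2]-c)@a
    for lo in np.arange(t.min(),t.max(),.015):
        k=(t>=lo)&(t<lo+.015); 
        if k.sum()>3: print(h[k].mean(0),np.ptp(w[k]))
cv2.imwrite("pics/w4.png",im)
m,im,d=grab("top"); cv2.imwrite("pics/top4.png",cv2.resize(im[120:240,190:410],None,fx=3.6,fy=3.6,interpolation=cv2.INTER_CUBIC))
E
python3 tgt.py .43 -.40 .25 0 0
```

```text
time_s: 32.78
position: [0.4131, -0.2791, 0.2533]
orientation: [[1.0, -0.017, 0.005], [-0.017, -1.0, -0.001], [0.005, 0.001, -1.0]]
wrist_force: [1.2, -0.6, -0.2]
gripper_width: 0.0853
time_s: 33.15
position: [0.4112, -0.3696, 0.2522]
orientation: [[1.0, -0.02, 0.003], [-0.02, -1.0, 0.0], [0.003, -0.0, -1.0]]
wrist_force: [0.5, -0.7, 0.5]
gripper_width: 0.0858
0.8 [367.6, 153.1] 3294 (array([ 0.4341, -0.4058]), array([206.3623,  54.7656]), -83.65871953964233)
[ 0.4016 -0.3129  0.0332] 0.009252746549421813
[ 0.4049 -0.3273  0.0335] 0.009624100328077097
[ 0.4083 -0.3419  0.0338] 0.008968535316807922
[ 0.4122 -0.3568  0.0337] 0.009069082119599562
[ 0.4158 -0.3711  0.0335] 0.009764774548441345
[ 0.4194 -0.3856  0.0337] 0.0096981343264196
[ 0.4229 -0.4002  0.0337] 0.009665889729032765
[ 0.4266 -0.4146  0.034 ] 0.00889188021590888
[ 0.4302 -0.4295  0.0339] 0.008823765122394949
[ 0.4338 -0.4439  0.0336] 0.009614107392204613
[ 0.4395 -0.4579  0.0308] 0.042288446122487
[ 0.4396 -0.4732  0.0288] 0.054114257303622355
[ 0.4393 -0.4891  0.0282] 0.05470434582203966
[ 0.4466 -0.5027  0.0276] 0.045478944664159957
0.62 [48.0, 31.4] 5943 (array([ 0.5686, -0.1273]), array([112.2277,  59.6611]), 88.86483764648438)
[ 0.5411 -0.0983  0.0279] 0.007645231669878547
[ 0.5409 -0.1135  0.0321] 0.006988206102575778
[ 0.5406 -0.1295  0.0327] 0.007494438801295323
[ 0.5403 -0.1468  0.0329] 0.007308282032111854
[ 0.5399 -0.1631  0.0334] 0.007539731377959644
[ 0.5459 -0.1801  0.0323] 0.014604874006908228
[ 0.5712 -0.1815  0.0321] 0.032144576049032925
[ 0.5896 -0.1818  0.0257] 0.002257848407903367
pos [ 0.4121 -0.3669  0.2531] yaw -0.96 tilt 0.24 roll -0.01
shift cm [1.8488 3.2771 0.321 ] F [-0.1214  0.3456  0.2549] w 0.08547750397782575
turn rad [-0.0001 -0.0041 -0.0168]
```

View pics/w4.png

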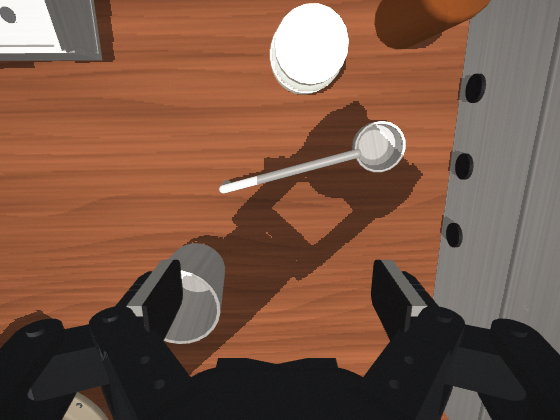

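View pics/top4.png

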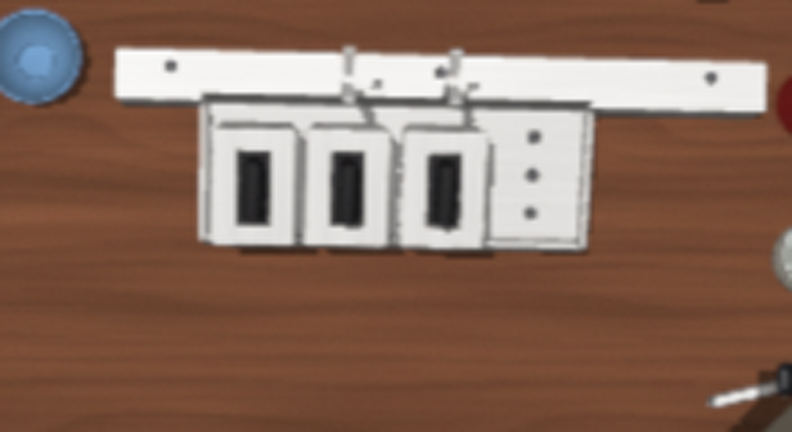

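```bash
python3 -m handwheel '[0,0,0,0,0,-0.183,50,0,0,0,0,0,-0.183,50,0,0,0,0,0,-0.183,50,0,0,0,0,0,-0.183,50,0,0,0,0,0,-0.183,50,0,0,0,0,0,-0.183,50,0,0,0,0,0,-0.183,50,0,0,0,0,0,-0.183,50]'
python3 -m handwheel '[0,0,0,0,0,-0.183,50,0,0,0,0,0,-0.183,50,0,0,0,0,0,0,50]'
python3 tgt.py .42 -.392 .022 103.95 0
```

```text
time_s: 34.3
position: [0.4123, -0.3663, 0.2536]
orientation: [[0.116, 0.993, 0.005], [0.993, -0.116, -0.001], [-0.0, 0.005, -1.0]]
wrist_force: [0.3, 1.0, -0.2]
gripper_width: 0.0425
time_s: 34.67
position: [0.4123, -0.3665, 0.2536]
orientation: [[-0.239, 0.971, 0.005], [0.971, 0.239, -0.001], [-0.002, 0.004, -1.0]]
wrist_force: [0.2, 0.2, 0.1]
gripper_width: 0.0429
pos [ 0.4123 -0.3665  0.2536] yaw 103.85 tilt -0.09 roll 0.25
shift cm [-2.628   0.0391 23.1616] F [0.18   0.2475 0.0611] w 0.04289752631985346
turn rad [ 0.0043  0.0016 -0.0017]
```

```bash
python3 -m handwheel '[-2.6,0,4,0,0,0,50,0,0,5,0,0,0,50,0,0,5,0,0,0,50,0,0,4,0,0,0,50,0,0,0,0,0,0,50]'
python3 tgt.py .42 -.392 .022 103.95 0
```

```text
time_s: 35.3
position: [0.4176, -0.3906, 0.07]
orientation: [[-0.237, 0.971, -0.001], [0.971, 0.237, 0.005], [0.005, 0.0, -1.0]]
wrist_force: [0.6, 0.1, 1.1]
gripper_width: 0.0424
pos [ 0.4176 -0.3906  0.07  ] yaw 103.72 tilt 0.29 roll 0.03
shift cm [-0.2151  0.1972  4.801 ] F [0.559  0.0734 1.126 ] w 0.04238794324347397
turn rad [ 0.0005 -0.005  -0.0041]
```

```bash
python3 -m handwheel '[-0.1,0.1,2.4,0,0,0,50,0,0,2,0,0,0,50,0,0,0,0,0,0,50]'
python3 tgt.py .42 -.392 .022 103.95 0
python3 -m handwheel '[0,0,0,0,0,0,0,0,0,0,0,0,0,0,0,0,0,0,0,0,0,0,0,0,0,0,0,0]' 40
python3 tgt.py .42 -.392 .022 103.95 0
```

```text
time_s: 35.67
position: [0.4199, -0.3929, 0.0286]
orientation: [[-0.239, 0.971, 0.003], [0.971, 0.239, 0.001], [0.001, 0.003, -1.0]]
wrist_force: [-0.6, -0.3, 0.1]
gripper_width: 0.0427
pos [ 0.4199 -0.3929  0.0286] yaw 103.82 tilt 0.03 roll 0.17
shift cm [0.0807 0.0264 0.66  ] F [-0.5594 -0.3355  0.1452] w 0.042749950232094665
turn rad [ 0.0029 -0.0006 -0.0022]
time_s: 36.17
position: [0.4207, -0.394, 0.0305]
orientation: [[-0.24, 0.971, 0.005], [0.971, 0.24, -0.002], [-0.003, 0.005, -1.0]]
wrist_force: [-0.4, 1.4, 5.7]
gripper_width: 0.0082
pos [ 0.4207 -0.394   0.0305] yaw 103.86 tilt -0.17 roll 0.28
shift cm [ 0.2092 -0.0258  0.8497] F [-0.4324  1.399   5.6541] w 0.00819074266002132
turn rad [ 0.0048  0.0029 -0.0016]
```

```bash
python3 -m handwheel '[0,0,-2,0,0,0,0,0,0,-4,0,0,0,0,0,0,-5,0,0,0,0,0,0,-5,0,0,0,0,0,0,-5,0,0,0,0,0,0,-4,0,0,0.13,0,0,0,0,0,0,0.129,0,0,0,0,0,0,0,0]'
python3 - <<'E'
from h import *
m,im,d=grab("wrist"); cv2.imwrite("pics/w5.png",im[:,:])
E
python3 tgt.py .668 -.016 .27 89 0
```

```text
time_s: 37.17
position: [0.4191, -0.3932, 0.2801]
orientation: [[0.016, 1.0, 0.005], [1.0, -0.016, -0.001], [-0.001, 0.005, -1.0]]
wrist_force: [0.9, 0.4, -2.0]
gripper_width: 0.0083
pos [ 0.419  -0.3931  0.2793] yaw 89.18 tilt 0.02 roll 0.21
shift cm [38.0655 24.351   1.0308] F [ 0.0447  0.0363 -1.3937] w 0.0082086206267497
turn rad [ 0.0037 -0.0003  0.0031]
```

View pics/w5.png

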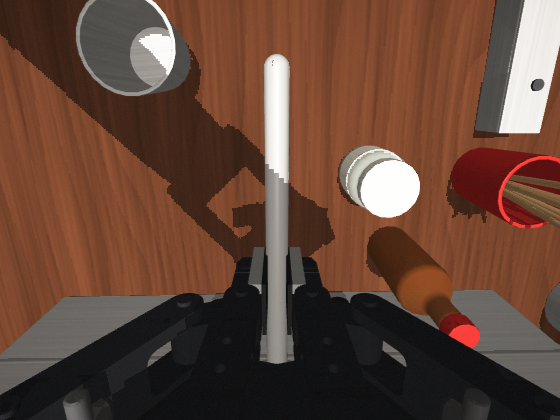

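```bash
python3 -m handwheel '[4.6,2.6,0,0,0,0,0,4.6,2.6,0,0,0,0,0,4.6,2.6,0,0,0,0,0,4.6,2.6,0,0,0,0,0,4.6,2.6,0,0,0,0,0,4.6,2.6,0,0,0,0,0,4.6,2.6,0,0,0,0,0,4.6,2.6,0,0,0,0,0]'
python3 -m handwheel '[1,2,0,0,0,0,0,0,0,0,0,0,0,0,0,0,0,0,0,0,0]'
python3 tgt.py .668 -.016 .19 89 0
```

```text
time_s: 38.22
position: [0.6338, -0.0274, 0.2793]
orientation: [[0.014, 1.0, 0.002], [1.0, -0.014, -0.0], [-0.0, 0.002, -1.0]]
wrist_force: [-0.0, -0.6, -0.6]
gripper_width: 0.0083
time_s: 38.6
position: [0.6531, -0.0198, 0.2796]
orientation: [[0.016, 1.0, 0.003], [1.0, -0.016, -0.0], [-0.0, 0.003, -1.0]]
wrist_force: [0.0, 0.2, -1.7]
gripper_width: 0.0085
pos [ 0.6531 -0.0198  0.2796] yaw 89.06 tilt -0.01 roll 0.15
shift cm [0.4076 1.457  8.9607] F [ 0.041   0.2248 -1.7042] w 0.008511432243550266
turn rad [0.0027 0.0002 0.0011]
```

```bash
python3 -m handwheel '[0.4,1.4,0,0,0,0,0,0,0,3,0,0,0,0,0,0,2,0,0,0,0,0,0,0,0,0,0,0]'
python3 - <<'E'
from h import *
m,im,d=grab("wrist"); cv2.imwrite("pics/w6.png",im); P=cloud(m,d)
k=(d>0)&(P[...,2]>.15)&(P[...,2]<.207)&(P[...,0]>.63)&(P[...,0]<.72)&(P[...,1]>.025)&(P[...,1]<.06)
q=P[k]; print(len(q)); 
for z0 in np.arange(.165,.207,.006):
    s=q[(q[:,2]>z0)&(q[:,2]<z0+.006)]
    if len(s)>3: print(round(z0,3),len(s),s[:,:2].min(0),s[:,:2].max(0))
k=(d>0)&(P[...,2]>.21)&(P[...,2]<.24)&(P[...,1]>.02)&(P[...,1]<.055);q=P[k];print("handle",len(q),np.median(q,0) if len(q) else 0)
E
python3 tgt.py .668 -.016 .19 89 0
```

```text
time_s: 39.1
position: [0.6667, -0.0164, 0.2283]
orientation: [[0.018, 1.0, -0.0], [1.0, -0.018, 0.0], [0.0, -0.0, -1.0]]
wrist_force: [-0.1, -0.0, -1.1]
gripper_width: 0.0078
1467
0.177 89 [0.6611 0.0318] [0.6798 0.0419]
0.183 261 [0.6566 0.0316] [0.6847 0.0421]
0.189 372 [0.6529 0.0316] [0.6888 0.0422]
0.195 682 [0.647  0.0313] [0.694  0.0423]
0.201 63 [0.6495 0.0322] [0.692  0.0421]
handle 2142 [0.6684 0.0385 0.2316]
pos [ 0.6673 -0.0163  0.2302] yaw 88.99 tilt -0.01 roll 0.17
shift cm [0.0348 0.0597 4.0195] F [-0.1787 -0.1593 -0.452 ] w 0.007895560384406194
turn rad [ 0.003   0.0001 -0.0002]
```

View pics/w6.png

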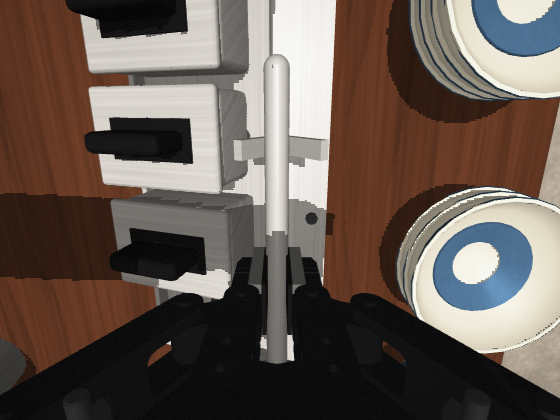

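```bash
python3 -m handwheel '[0,0.22,1.5,0,0,0,0,0,0,2,0,0,0,0,0,0,0,0,0,0,0]'
python3 -m handwheel '[0,0,0.3,0,0,0,0,0,0,0,0,0,0,0]'
python3 tgt.py .67 -.016 .188 89 0
```

```text
time_s: 39.52
position: [0.6695, -0.0157, 0.1931]
orientation: [[0.017, 1.0, 0.001], [1.0, -0.017, 0.0], [0.0, 0.001, -1.0]]
wrist_force: [-0.1, -0.1, -1.3]
gripper_width: 0.0085
time_s: 39.78
position: [0.6705, -0.0156, 0.193]
orientation: [[0.017, 1.0, 0.005], [1.0, -0.017, -0.0], [-0.0, 0.005, -1.0]]
wrist_force: [-0.0, -0.1, -1.3]
gripper_width: 0.0081
pos [ 0.6705 -0.0156  0.193 ] yaw 89.03 tilt -0.01 roll 0.31
shift cm [-0.0417 -0.0527  0.4989] F [-0.0488 -0.0929 -1.3419] w 0.008051780632049779
turn rad [0.0054 0.0002 0.0005]
```

```bash
python3 -m handwheel '[0,0,0.3,0,0,0,0,0,0,0,0,0,0,0]'
python3 -m handwheel '[0,0,0.2,0,0,0,0,0,0,0,0,0,0,0]'
python3 tgt.py .67 -.016 .188 89 0
```

```text
time_s: 40.02
position: [0.6702, -0.0156, 0.189]
orientation: [[0.017, 1.0, 0.004], [1.0, -0.017, -0.0], [-0.0, 0.004, -1.0]]
wrist_force: [0.0, 0.0, -1.6]
gripper_width: 0.0081
time_s: 40.28
position: [0.6702, -0.0156, 0.1869]
orientation: [[0.017, 1.0, 0.004], [1.0, -0.017, -0.0], [-0.0, 0.004, -1.0]]
wrist_force: [0.7, -0.5, -1.8]
gripper_width: 0.0083
pos [ 0.6702 -0.0156  0.1869] yaw 89.03 tilt -0.01 roll 0.21
shift cm [-0.0423 -0.0177 -0.1064] F [ 0.6887 -0.4935 -1.7709] w 0.00825377308644182
turn rad [0.0037 0.0001 0.0005]
```

```bash
python3 -m handwheel '[0,0,0.12,0,0,0,0,0,0,0,0,0,0,0]'
python3 -m handwheel '[0,0,0.12,0,0,0,0,0,0,0,0,0,0,0]'
python3 tgt.py .67 -.016 .188 89 0
```

```text
time_s: 40.52
position: [0.6702, -0.0156, 0.1858]
orientation: [[0.017, 1.0, 0.004], [1.0, -0.017, -0.0], [-0.0, 0.004, -1.0]]
wrist_force: [0.3, 0.2, -1.5]
gripper_width: 0.0086
time_s: 40.78
position: [0.6702, -0.0156, 0.185]
orientation: [[0.017, 1.0, 0.004], [1.0, -0.017, -0.0], [-0.0, 0.004, -1.0]]
wrist_force: [-1.0, 0.7, 0.7]
gripper_width: 0.008
pos [ 0.6702 -0.0156  0.185 ] yaw 89.03 tilt -0.00 roll 0.24
shift cm [-0.0431 -0.0214 -0.2967] F [-1.0314  0.7203  0.6991] w 0.008031864595943303
turn rad [0.0041 0.0001 0.0005]
```

```bash
python3 -m handwheel '[0,0,0,0,0,0,15,0,0,0,0,0,0,30,0,0,0,0,0,0,30,0,0,0,0,0,0,30,0,0,-1,0,0,0,30,0,0,-2,0,0,0,30,0,0,-4,0,0,0,30,0,0,-4,0,0,0,30]' 20
python3 - <<'E'
from h import *
m,im,d=grab("wrist"); cv2.imwrite("pics/w7.png",im); P=cloud(m,d)
for y0 in (.06,.045,.03,.015,0,-.01):
    k=(d>0)&(abs(P[...,1]-y0)<.004)&(P[...,0]>.655)&(P[...,0]<.685)&(P[...,2]>.18)&(P[...,2]<.2)
    if k.sum()>3: print(y0,k.sum(),np.median(P[k],0))
E
```

```text
time_s: 41.78
position: [0.6696, -0.0156, 0.2967]
orientation: [[0.017, 1.0, 0.005], [1.0, -0.017, -0.0], [-0.0, 0.005, -1.0]]
wrist_force: [0.5, -0.7, -0.6]
gripper_width: 0.0255
0.06 162 [0.6712 0.0601 0.1879]
0.045 205 [0.6709 0.0436 0.1877]
0.03 237 [0.6713 0.0319 0.1878]
0.015 145 [0.6711 0.0151 0.1878]
0 122 [0.6705 0.0002 0.188 ]
-0.01 122 [ 0.6706 -0.01    0.188 ]
```

View pics/w7.png

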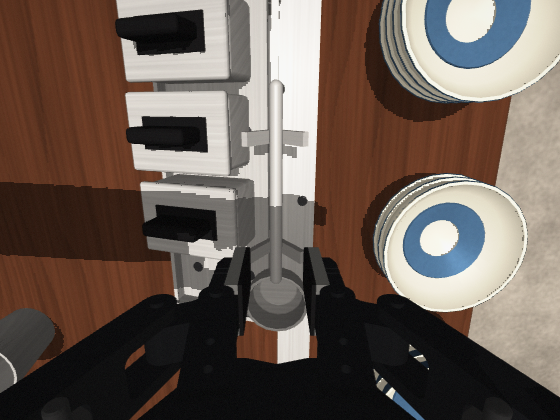

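```bash
python3 -m handwheel '[0,0,-3,0,0,0,30,0,-5,0,0,0,0,30,0,-5,0,0,0,0,30,0,-5,0,0,0,0,30,-5,-5,0,0,0,0,30,-5,-5,0,0,0,0,30,-5,0,0,0,0,0,30,-5,0,0,0,0,0,30]'
python3 - <<'E'
from h import *
m,im,d,P,sel=survey()
ms=arm.masks_of("top","rack");
q=sel(.655,.69,-.19,.18,.108,.124);print("back",rect(clean(q)))
for lo,hi in((-.18,-.12),(.1,.16)):
    s=q[(q[:,1]>lo)&(q[:,1]<hi)]; print(len(s),s.mean(0) if len(s) else 0)
u=sel(.64,.75,-.33,.235,.035,.062); 
for y in(-.3,-.25,.2,.22):
    s=u[abs(u[:,1]-y)<.02]; print("up edge",y,np.percentile(s[:,0],4))
for r in arm.masks_of("top","box1"):
    M=r["pixels"]&(d>0); print(r["xy"],M.sum(),P[M].mean(0))
for b in ("mustard_pot","steel_cup","dish","pickle_jar","vinegar","soy","chopsticks"):
    r=arm.masks_of("top",b)[:1]
    for x in r: print(b,np.median(P[x["pixels"]&(d>0)],0))
cv2.imwrite("pics/top8.png",cv2.resize(im[90:300,150:460],None,fx=2.5,fy=2.5))
m,im,d=grab("scene"); cv2.imwrite("pics/sc8.png",cv2.resize(im[140:320,170:430],None,fx=3,fy=3,interpolation=cv2.INTER_CUBIC))
print(arm.read_state()["position"],arm.read_state()["time_s"])
E
```

```text
time_s: 42.82
position: [0.4275, -0.2012, 0.3252]
orientation: [[0.017, 1.0, 0.007], [1.0, -0.017, -0.001], [-0.001, 0.007, -1.0]]
wrist_force: [0.8, 0.5, 0.5]
gripper_width: 0.0257
back (array([ 0.6693, -0.0082]), array([343.7906,   8.9292]), 89.06416320800781)
34 [ 0.6663 -0.1586  0.1158]
43 [0.6712 0.1278 0.1162]
up edge -0.3 0.6677177680552101
up edge -0.25 0.6680958813943881
up edge 0.2 0.6762795583067582
up edge 0.22 0.6770696149632527
[282.0, 168.3] 819 [0.5834 0.0392 0.1272]
[151.1, 275.7] 803 [0.2553 0.4725 0.061 ]
[312.0, 170.1] 758 [ 0.5858 -0.0466  0.1313]
[257.5, 168.9] 781 [0.5876 0.12   0.1296]
[204.2, 264.6] 546 [0.2845 0.3134 0.0245]
mustard_pot [0.2826 0.3144 0.0091]
steel_cup [ 0.3188 -0.2808  0.0611]
dish [0.722  0.3324 0.0155]
pickle_jar [ 0.5279 -0.3855  0.0967]
vinegar [0.6587 0.4073 0.1226]
soy [ 0.566  -0.4881  0.1232]
chopsticks [ 0.6766 -0.4009  0.0818]
[ 0.4284 -0.1992  0.324 ] 43.375
```

View pics/top8.png

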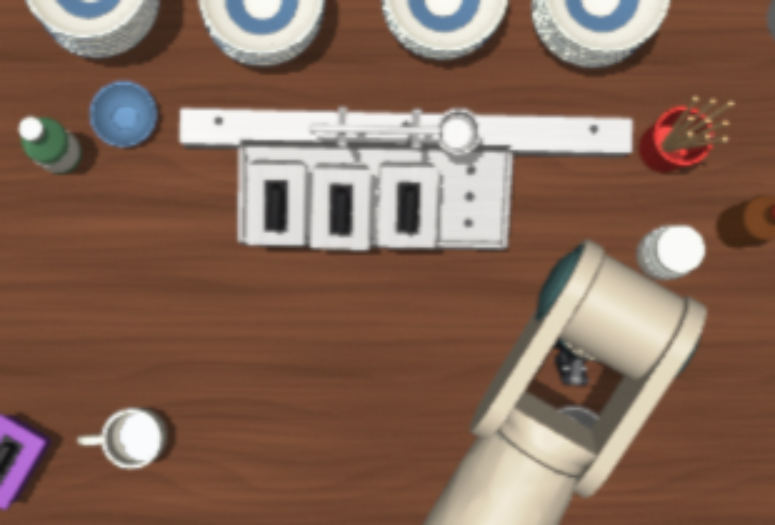

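View pics/sc8.png

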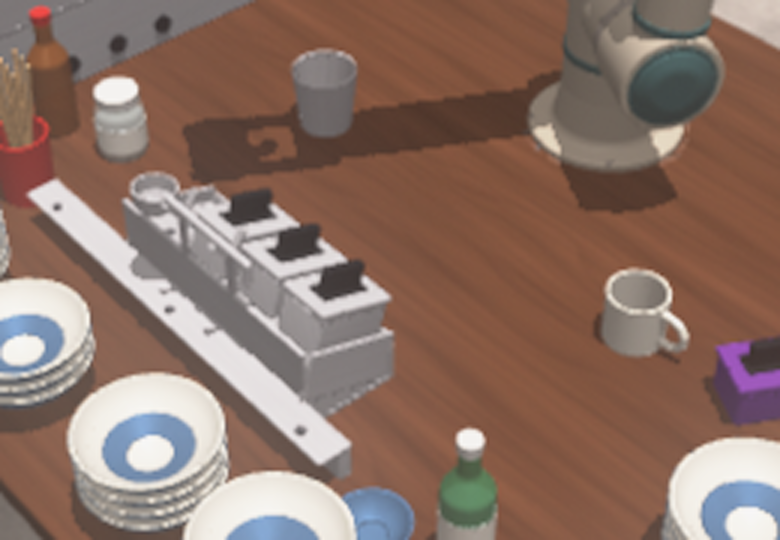

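Run:
```python
from h import *
m,im,d,P,sel=survey(); a=np.radians(-1.0); t=np.radians(18)
ex=np.array([np.cos(a),np.sin(a),0]);ey=np.array([-np.sin(a),np.cos(a),0]);ez=np.array([0,0,1])
O=np.array([.606,-.007,0])-.002*ex+.070*ez; U=np.cos(t)*ex+np.sin(t)*ez; N=-np.sin(t)*ex+np.cos(t)*ez
Q=np.stack([(P-O)@U,(P-O)@ey,(P-O)@N],-1)
for y in(-.042,.042,.126):
    k=(d>0)&(abs(Q[...,1]-y)<.042)&(abs(Q[...,0])<.08)
    l=Q[k&(Q[...,2]>.052)&(Q[...,2]<.072)]; f=Q[k&(Q[...,2]>.084)&(Q[...,2]<.1)]
    A=np.c_[l[:,:2],np.ones(len(l))]; c=np.linalg.lstsq(A,l[:,2],rcond=None)[0]
    print(y,"tilt deg",np.degrees(c[:2]),"lid z",c[2]+c[1]*y,"rect",rect(clean(l)),"fin",f.mean(0) if len(f) else 0,rect(f) if len(f)>5 else 0)
s=arm.read_state();print(s["wrist_force"])
```

```text
-0.042 tilt deg [0.049  0.3355] lid z 0.061913602895053994 rect (array([-0.0018, -0.0409]), array([104.5601,  73.4063]), 1.4453537464141846) fin [ 0.0018 -0.0422  0.0923] (array([ 0.0274, -0.0513]), array([117.0688,  28.3263]), -20.540725708007812)
0.042 tilt deg [ 0.1981 -1.0534] lid z 0.061360910108883074 rect (array([-0.0076,  0.0441]), array([104.7354,  72.9792]), 1.2316398620605469) fin [-0.0064  0.0446  0.0929] (array([-0.0059,  0.0446]), array([52.5131,  9.4575]), 1.5988255739212036)
0.126 tilt deg [0.3421 0.0542] lid z 0.06167938630784654 rect (array([-0.0036,  0.1265]), array([101.9704,  73.196 ]), 0.5397394299507141) fin [-0.0037  0.1269  0.0921] (array([-0.0037,  0.1269]), array([53.9401, 12.9648]), 0.68617182970047)
[-0.455  -0.5564 -0.0551]
```

```bash
python3 -c "
from bench import arm
print(arm.sign_off())"
```

```text
the job is handed in; nothing more can be done
None
```

The topping station is set up and handed in at about 43 s on the robot's clock, well inside the 210 s limit; no verdict came back.

- **Rack:** I pushed the empty rack at its front, first in the middle with the open fingers, then at both front corners. It stopped firmly, with about 39 N at each corner, and its front lay at about 1.0°, the same as the upstand. A last look from above showed about 3.5 mm between the rack's top back edge and the upstand at both ends. I put this down to measuring error, because the rack would not move further under load, but I did not confirm it another way.
- **Boxes:** There were three steel boxes, and all three are on the shelf at y ≈ -41, 44 and 127 mm, running front to back. They sit flat, tilted about 1° at most from the shelf, with lids 61–62 mm above it. All are behind the lip; the middle one is 4–6 mm further forward than the others, about 1.4 mm clear of it. I left the purple look-alike alone.
- **Ladle:** It lies level across both forks, with its bowl over the empty right side of the rack.
- **Other things:** Six of the bystanders I re-measured had moved less than about 3 mm. The steel cup's reading shifted by about 35 mm because the arm hid part of it from above; the scene camera shows it upright. I did not re-measure the bowl stack.

While placing the first box I pressed it down with about 48 N at the wrist, then eased off before letting go. It stayed flat.

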